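Open the chip-extraction gate and switch it on over the guard

TASK

Get the chip extraction going: crank the gate's handwheel anticlockwise (seen from above) until you feel it come up hard against its stop, then back it off a quarter turn and leave it there so that it cannot jam. Then take the bent rod from its rest, reach over the plywood guard with it and pull the switch lever behind the guard all the way towards the guard, without touching the lever with the gripper. Finally lay the rod back in the forks of its rest as it was, hook end hanging down, and leave the mallet and the carving blank where they are.

Things in the scene. Friction and masses are not known exactly. Their poses are not given: they have to be found in the camera images.
- gate_valve: The fixed gate of the chip extraction: grey upright housing 45 x 140 x 135 mm with a 90 mm aluminium duct through it (from 68 mm before the origin to 130 mm behind it), a dark steel handwheel lying flat on top, 124 mm over the rim. Origin on the table under the wheel's axis; x from the intake mouth through the duct, z up.
- wheel_axis (a point): Point on the vertical axis of the handwheel, at the mid-height of its crank grip (203 mm above the table). A 12 mm brass stem rises out of the hub as the gate opens; it does not hinder the fingers.
- grip_mid (a point): Middle of the crank grip: an upright wooden grip 52 mm tall, 22 mm in diameter, standing on the wheel's rim 55 mm from the wheel's axis (177 to 229 mm above the table). It spins freely about its own upright axis, so the hand need not turn while it goes round in a circle. The rim and spokes lie below 175 mm.
- handwheel (a joint): Turn of the handwheel in rad; grows as it turns anticlockwise seen from above (opening). It takes about 0.12 N m to turn (2 to 3 N at the crank grip) and stays where left. There is a hard stop at the open end, to be felt (force rises, reading stalls); from the start it is 1.4 to 2.3 turns away.
- chip_guard: Fixed plywood guard: upright panel 240 mm wide (y), 140 mm tall, 12 mm thick, its 12 mm baseboard reaching 168 mm behind it. Origin on the table under the panel's middle; x points behind the panel, away from the robot, z up. Gussets (top 62 mm) behind it, 105 mm to either side. The switch's pivot is 85 mm behind the panel's middle plane, 34 mm above the table, on the centre line y = 0.
- switch_tip (a point): Centre of the black 26 mm ball at the end of the switch lever, a 10 mm steel bar 80 mm long from its pivot, behind the guard. Off, it leans 0.5 rad away from the guard (ball 123 mm behind the panel's middle plane, 104 mm above the table); on, it leans 0.5 rad towards the guard (ball 47 mm behind).
- switch (a joint): Switch lever angle in rad: 0 off (leaning away from the guard), 1.0 fully on (leaning towards the guard). It needs about 1 N at the ball and stays where left.
- rod: The bent rod, loose, about 180 g, balanced near its handle: wooden handle 100 mm long (x), 22 wide (y), 26 tall (z), origin at its middle; a 10 mm aluminium bar runs on along +x to 170 mm, then bends straight down (-z) 100 mm to a cross foot 54 mm long along y. A 25 mm steel ball at x = -98 mm. It starts in the rest, bend down; the handle is free to be grasped from above, across y.
- rod_foot (a point): Middle of the rod's cross foot (axis of the 10 mm bar), at 170, 0, -100 mm in the rod's frame.
- rest: Fixed wooden rest: base 190 x 70 x 12 mm and two forked posts at x = -71 and +75 mm (12 mm thick, 30 mm wide, tips at 149 mm) whose notches carry the rod's bar. Origin under its middle, on the table. The rod lies in it with its own origin 130 mm straight above the rest's origin, and its axes parallel to the rest's.
- blank: Bystander: loose round carving blank of pale wood, 100 mm across, 56 mm tall, origin at its underside.
- mallet: Bystander: loose wooden mallet lying down, head 100 x 75 x 65 mm, handle 28 mm thick reaching 185 mm along -x from the origin, which lies under its head.
Mind the look-alikes: they are no part of the job. Several things have the shape of the rest; the one meant has the colours described above. Several things have the shape of the gate_valve; the one meant has the colours described above.

How it is judged:
By the outcome, as a careful person would: the job done as asked, in the order asked, and still so for the second after the job is handed in, with the robot touching nothing.
It also fails if it takes over 72 s, if anything falls off the work surface, if the arm or the gripper's body presses on something with over 40 N, if the wrist force passes 120 N, or if a joint passes its speed limit or range.

ROBOT

A 6-joint arm with a two-finger parallel gripper is mounted at the origin on the work surface. World frame = base frame: x ahead of the robot, y to its left, z up, the work surface at z = 0. Lengths are in m, angles in degrees, forces in N, time in s.
With the tool pointing down it reaches from about 0.35 to 0.925 m from the base axis. Payload 6.4 kg.
Tool frame: the origin (TCP) lies at the very end of the fingers, on their centre line; the grasp point (between the pads) lies 19 mm behind it (ctrl.hold_point_z is the distance from the TCP to the grasp point, in m); z points along the fingers, y is the line along which they close (so a half turn about z gives the same grasp; the last joint's range is limited). The gripper opens to 94 mm and grips with 3 to 60 N. Pads are 16 mm wide; open, the fingers measure 119 mm over their backs; the gripper's body (75 mm by 177 mm) begins 78 mm behind the grasp point.
Start: joints at [58.264, 14.043, 89.255, -0, 76.702, -9.975], TCP at [0.241, 0.604, 0.205] pointing down, gripper open.
Joint ranges: [-179.41, 179.41], [-58.25, 129.5], [7.25, 145.43], [-54.29, 234.29], [11.92, 165.04], [-157.13, 157.13]. Speed limits (degrees/s): [147.25, 147.25, 180, 180, 180, 180].

INTERFACE

Orientations are given as a 3x3 rotation matrix whose columns are the frame's x, y, z axes.
In Python, from rig import ctrl, ik, optics, sign_off gives the robot as it stands. Calls block until the motion is done:
- ctrl.move_to(position, orientation): joint-space move of the TCP to a pose.
- ctrl.move_linear(position, rotation=None, velocity=0.15, force_limit=None): straight line of the TCP; rotation=None keeps the orientation; velocity is the mean speed in m/s. With force_limit (N) it stops when the force on the tool has changed by that much, and returns True; else False.
- ctrl.move_joints(angles): joint-space move.
- ctrl.gripper_to(opening, force=None): finger opening in m; force is the grip in N (None keeps the last); returns when the fingers have stopped.
- ctrl.sleep(seconds).
- ik(position, orientation): joint angles nearest the present ones, or None.
- optics.capture(name): name is "scene" or "top" or "wrist"; returns a dict with "image" (400x640x3 uint8, blue, green, red), "camera_matrix" (3x3 intrinsics, pixels), "dist" ([k1, k2, p1, p2, k3] as OpenCV has them; the pictures are not rectified), "origin" and "orientation" of the camera in the world; the wrist camera has in their place "tool_from_camera" (4x4, takes a point from camera to tool coordinates, whose origin is the TCP and whose axes are the flange's). Camera axes: x right, y up, looking along -z (the intrinsics and any distortion apply to the point x, -y, -z); pixel columns grow to the right and rows downward; lengths in m; the calibration is good to about 2 mm. A picture is of the moment at which its call begins: read the wrist's pose just before it. There is no depth.
A pose or a line that the arm cannot do raises ctrl.PlanningError and nothing moves.
- sign_off(): hands the job in; it is judged then, once.
Readings, each from a call of its own:
- ctrl.read_time_s(): time.
- ctrl.read_joints(): joint angles.
- ctrl.read_qvel(): joint speeds.
- ctrl.read_joint_efforts(): joint torques, N m.
- ctrl.read_tool_pos(): TCP position.
- ctrl.read_orientation(): TCP orientation.
- ctrl.read_ft_force(): force on the tool from outside, world axes, zero at the start.
- ctrl.read_moment(): the same for the moment, N m.
- ctrl.read_width(): finger opening in m.
- ctrl.read_finger_force(): force on a finger pad.
Only numpy, scipy, OpenCV 4.12 (cv2) and the standard library are available. Lean on these libraries where they do the work, as an engineer would, in place of code of your own. Each camera call takes 0.05 s, during which the arm holds its last target. There are 200 camera calls.

## Working session

There is one attempt and no reset: what is moved stays moved. The work goes in short steps, each a Python script; the robot and the scene stay as the last script left them, time stands still between calls to the robot, and variables do not carry over. Pictures are saved under pics/ and viewed, at most 10 in all, crops included, and the job is handed in when it is done.

```bash
ls; mkdir -p pics; python3 - <<'E'
from rig import ctrl, ik, optics
import cv2,numpy as np
for n in ["scene","top"]:
    c=optics.capture(n); cv2.imwrite(f"pics/{n}0.png",c["image"])
    print(n,c["camera_matrix"],c["dist"],c["origin"],c["orientation"])
print(ctrl.read_time_s(),ctrl.hold_point_z,ctrl.read_orientation())
E
```

```text
pics
scene [[437.46928446   0.         317.99182536]
 [  0.         437.46928446 201.10505945]
 [  0.           0.           1.        ]] [0.00527751 0.         0.         0.         0.        ] [ 1.62851536 -0.21022349  1.06006851] [[ 0.260652   -0.57775035  0.77347596]
 [ 0.96526499  0.17089457 -0.19763233]
 [-0.0180007   0.79812253  0.6022262 ]]
top [[406.33656069   0.         315.58306815]
 [  0.         406.33656069 196.96943734]
 [  0.           0.           1.        ]] [0.0096532 0.        0.        0.        0.       ] [0.18828663 0.0829342  1.40597283] [[ 0.05135284  0.97487186 -0.21676657]
 [-0.99866138  0.04878185 -0.01719844]
 [-0.006192    0.21735959  0.97607196]]
0.1 0.0188 [[-9.28739625e-01  3.70731571e-01 -9.00197429e-04]
 [ 3.70732549e-01  9.28738512e-01 -1.46715756e-03]
 [ 2.92126393e-04 -1.69633985e-03 -9.99998519e-01]]
```

View pics/scene0.png

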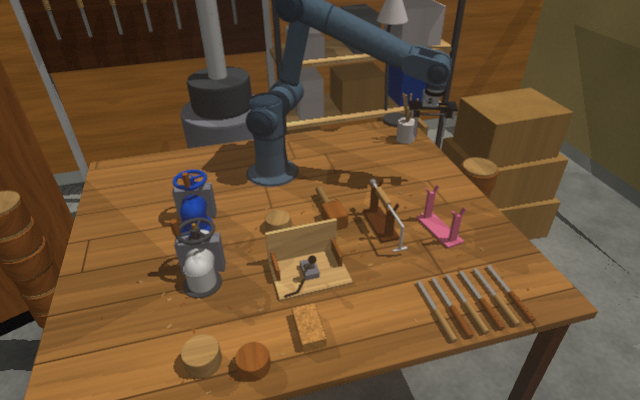

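View pics/top0.png

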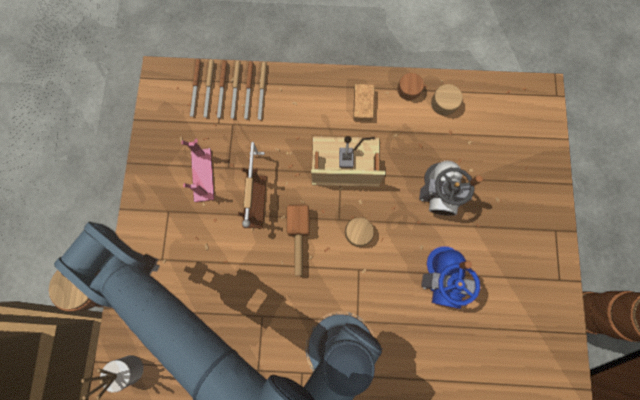

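The pictures show the grey gate with its dark wheel at top (455,187), the blue look-alike at (460,285), the rod in the brown rest at (250,190), the guard at (348,165), the mallet at (298,235) and the blank at (360,232). The pink rest at (200,172) is a look-alike. I'll enlarge crops of these.

```bash
cat > h.py <<'E'
import numpy as np, cv2
from rig import ctrl, ik, optics
def ray(c,px,pose=None):
    K,d=c["camera_matrix"],np.array(c["dist"])
    u=cv2.undistortPoints(np.array([[px]],float),K,d)[0,0]
    o,R=np.array(c["origin"]),np.array(c["orientation"])
    return o,R@np.array([u[0],-u[1],-1.])
def at_z(c,px,z):
    o,r=ray(c,px); return o+r*(z-o[2])/r[2]
def project(c,P):
    K,d=c["camera_matrix"],np.array(c["dist"]); q=(np.atleast_2d(P)-c["origin"])@np.array(c["orientation"])
    return cv2.projectPoints(q*[1,-1,-1],np.zeros(3),np.zeros(3),K,d)[0][:,0]
def wrist(name=None):
    p,R=np.array(ctrl.read_tool_pos()),np.array(ctrl.read_orientation())
    c=optics.capture("wrist"); T=np.array(c["tool_from_camera"])
    c["origin"]=p+R@T[:3,3]; c["orientation"]=R@T[:3,:3]
    if name: cv2.imwrite(f"pics/{name}.png",c["image"]); np.save(f"pics/{name}.npy",c,allow_pickle=True)
    return c
def load(n): return np.load(f"pics/{n}.npy",allow_pickle=True).item()
def down(deg):  # tool down, closing axis y at angle deg in world xy
    a=np.radians(deg); y=np.array([np.cos(a),np.sin(a),0]); z=np.array([0,0,-1.]); return np.column_stack([np.cross(y,z),y,z])
def tri(c1,p1,c2,p2):
    o1,r1=ray(c1,p1);o2,r2=ray(c2,p2);s=np.linalg.lstsq(np.column_stack([r1,-r2]),o2-o1,rcond=None)[0]
    return (o1+r1*s[0]+o2+r2*s[1])/2
E
python3 - <<'E'
from h import *
cs={n:optics.capture(n) for n in("scene","top")}
for n in cs: np.save(f"pics/{n}.npy",cs[n],allow_pickle=True)
t=cs["top"]["image"]; s=cs["scene"]["image"]
r=lambda im,x0,y0,w,h,k:cv2.resize(im[y0:y0+h,x0:x0+w],None,fx=k,fy=k,interpolation=cv2.INTER_CUBIC)
a=np.hstack([r(t,235,130,80,100,5)[:, :400],r(t,410,145,80,100,5)])
cv2.imwrite("pics/cropT.png",a)
b=np.hstack([r(s,165,205,80,100,5),r(s,350,170,80,100,5)])
cv2.imwrite("pics/cropS.png",b)
for nm,px,z in [("gridx",(455,187),.17),("rod",(248,190),.13)]: print(nm,at_z(cs["top"],px,z))
print(np.array(cs and optics.capture("wrist")["tool_from_camera"]).round(3))
E
```

```text
gridx [ 0.51638783 -0.32851642  0.17      ]
rod [0.48378551 0.32476537 0.13      ]
[[-0.     0.969  0.246  0.072]
 [ 1.     0.     0.     0.   ]
 [ 0.     0.246 -0.969 -0.18 ]
 [ 0.     0.     0.     1.   ]]
```

View pics/cropT.png

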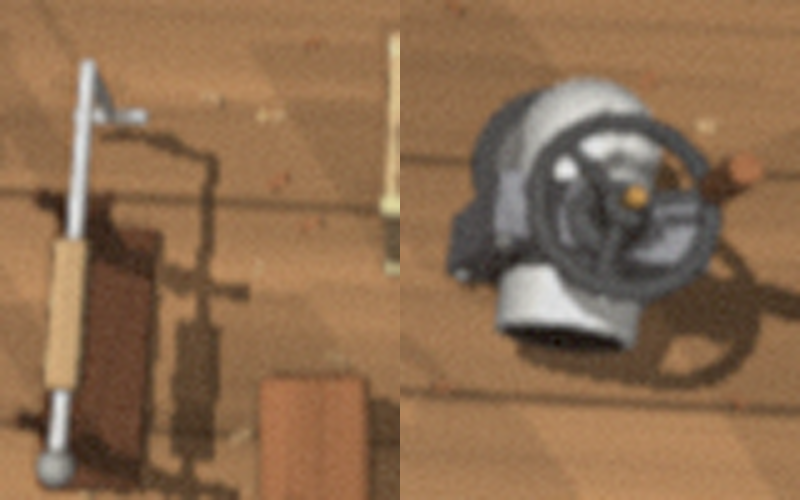

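View pics/cropS.png

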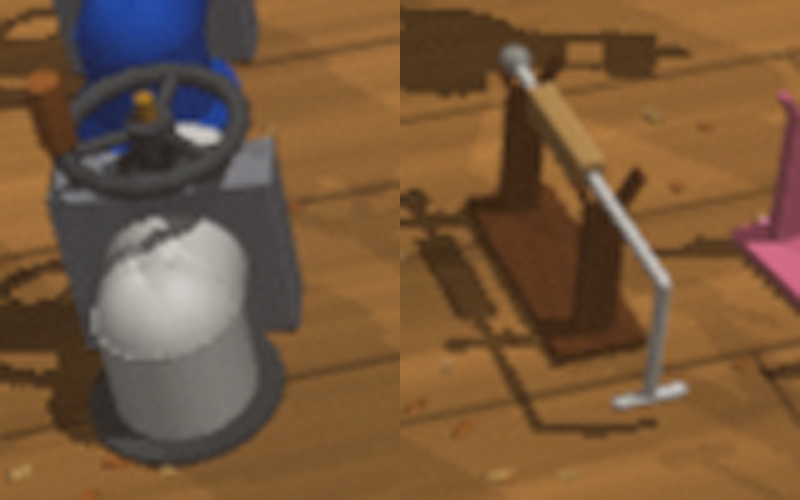

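```bash
python3 - <<'E'
from h import *
s,t=load("scene"),load("top")
for n,a,b in [("wheel",(195.8,230.8),(455,186.4)),("grip",(173.4,220.6),(479,178.6)),("ball",(373,181),(246.2,223.4)),("bend",(403.4,227),(252.6,142.4))]:
    print(n,tri(s,a,t,b).round(4))
w=at_z(t,(455,186.4),.168);g=at_z(t,(479,178.6),.229);print(w,g,np.linalg.norm((w-g)[:2]))
q=ctrl.read_joints()
for d in range(-180,180,30): 
    j=ik([g[0],g[1],.33],down(d)); print(d,None if j is None else np.round(j,0))
E
```

```text
wheel [ 0.5195 -0.3273  0.166 ]
grip [ 0.5304 -0.3804  0.2282]
ball [0.3749 0.3221 0.1323]
bend [0.6471 0.3247 0.1292]
[ 0.51885733 -0.32922616  0.168     ] [ 0.53015798 -0.38068889  0.229     ] 0.052688874496367784
-180 [-46.  10.  81.  -0.  89. 134.]
-150 [-46.  10.  81.  -0.  89. 104.]
-120 [-46.  10.  81.  -0.  89.  74.]
-90 [-46.  10.  81.  -0.  89.  44.]
-60 [-46.  10.  81.  -0.  89.  14.]
-30 [-46.  10.  81.  -0.  89. -16.]
0 [-46.  10.  81.  -0.  89. -46.]
30 [-46.  10.  81.  -0.  89. -76.]
60 [ -46.   10.   81.   -0.   89. -106.]
90 [ -46.   10.   81.   -0.   89. -136.]
120 None
150 None
```

```bash
python3 - <<'E'
from h import *
ctrl.move_to([.527,-.365,.33],down(-60))
c=wrist("w1"); print(ctrl.read_time_s()); print(project(c,[[.5195,-.328,.168],[.530,-.381,.229]]))
E
```

```text
3.8417
[[289.089387   176.20066081]
 [336.71818188 205.15745719]]
```

View pics/w1.png

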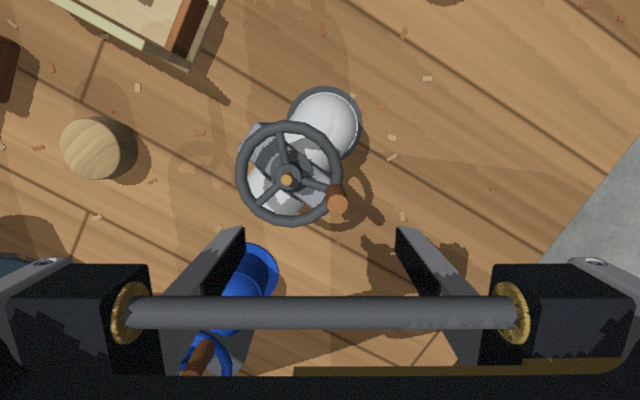

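Rim centre is at (289,173) and grip top at (338,204), both within 3 mm of the estimate, so I grasp and crank.

```bash
python3 - <<'E'
from h import *
import json
c=load("w1"); C=at_z(c,(289,173),.168)[:2]; g=at_z(c,(338,204.5),.229)[:2]
print(C,g,np.linalg.norm(g-C))
u=(g-C)/np.linalg.norm(g-C); m=(g+C)/2   # keep the midpoint, impose the radius
g=m+u*.0275
R=down(-60)
ctrl.gripper_to(.07)
ctrl.move_linear([*g,.26],R,velocity=.2); ctrl.move_linear([*g,.187],velocity=.1,force_limit=10)
ctrl.gripper_to(0.0,force=12)
p0=np.array(ctrl.read_tool_pos()); print(p0-[*g,.187],ctrl.read_width(),ctrl.read_time_s(),np.round(ctrl.read_ft_force(),1))
f0=np.array(ctrl.read_ft_force())
Cp=p0[:2]-u*.055; a0=np.arctan2(u[1],u[0]); log=[]
a=0; 
while a<np.radians(870):
    a+=np.radians(20); th=a0+a
    hit=ctrl.move_linear([*(Cp+.055*np.array([np.cos(th),np.sin(th)])),p0[2]],velocity=.12,force_limit=25)
    p=np.array(ctrl.read_tool_pos())[:2]-Cp; f=(np.array(ctrl.read_ft_force())-f0)[:2]
    rh=p/np.linalg.norm(p); ft=f@[-rh[1],rh[0]]; fr=f@rh
    act=np.degrees(np.arctan2(rh[1],rh[0])-th); act=(act+180)%360-180
    log.append((round(np.degrees(a)),round(act,1),round(1e3*np.linalg.norm(p),1),round(ft,1),round(fr,1)))
    if hit or abs(ft)>14: break
for l in log[::3]+log[-3:]: print(*l)
print(hit,ctrl.read_time_s(),ctrl.read_width(),ctrl.read_tool_pos())
json.dump(dict(Cp=list(Cp),z=p0[2],a0=a0,a=a,C=list(C)),open("wheel.json","w"))
E
```

```text
[ 0.5226767  -0.32615151] [ 0.53117333 -0.38172757] 0.056221810031731316
[ 1.63040230e-05 -5.15304645e-05  1.16759727e-05] 0.022284910597693695 6.6083 [-0.3 -0.5 -0.7]
20 1.1 54.1 2.8 -4.7
80 -0.1 52.6 2.8 -7.3
140 0.7 53.3 2.2 -4.6
200 0.0 55.7 1.4 4.4
260 1.4 56.9 2.2 9.1
320 0.6 55.3 2.4 3.4
380 0.9 54.1 2.8 -1.2
440 0.7 53.7 2.8 -4.0
500 0.5 54.6 2.8 -2.7
560 -0.5 54.6 -0.6 0.9
620 0.2 54.9 -1.3 -0.9
680 -0.4 54.6 0.5 -1.5
740 0.0 54.7 0.4 -0.6
800 0.7 55.1 1.3 0.5
860 -3.0 55.5 -8.4 4.3
840 -0.2 54.8 0.4 0.8
860 -3.0 55.5 -8.4 4.3
880 -19.5 60.4 -9.1 11.2
True 20.075 0.0003911440115817441 [ 0.55372582 -0.2749451   0.19156679]
```

The fingers closed empty (width 0.4 mm): the weak grip slipped off, probably at the stop. I lift and look.

```bash
python3 - <<'E'
from h import *
p=np.array(ctrl.read_tool_pos()); ctrl.move_linear([p[0],p[1],.28],velocity=.3)
ctrl.move_linear([.527,-.345,.33],velocity=.3)
c=wrist("w2"); print(ctrl.read_time_s()); print(project(c,[[.5227,-.326,.168]]))
cv2.imwrite("pics/w2c.png",cv2.resize(c["image"][80:260,200:440],None,fx=3,fy=3))
E
```

```text
21.0333
[[300.86277682 184.88692271]]
```

View pics/w2c.png

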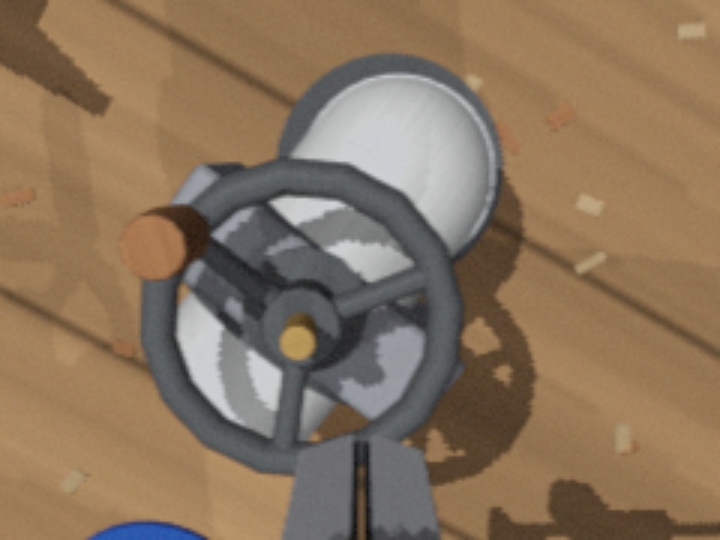

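Grip top is now at (251,162) in the full image and the hub at (300,186). I regrasp more firmly and crank on, sensing the force during the motion.

```bash
cat > crank.py <<'E'
from h import *
import json
c=load("w2"); C2=at_z(c,(300.3,185.7),.168)[:2]; g=at_z(c,(251,162),.229)[:2]
W=json.load(open("wheel.json")); C=(np.array(W["C"])+C2)/2
u=(g-C)/np.linalg.norm(g-C); print(C2,g,np.linalg.norm(g-C))
print("turned",np.degrees(np.arctan2(u[1],u[0])-W["a0"])%360)
g=(g+C)/2+u*.0275
ctrl.gripper_to(.05)
ctrl.move_linear([*g,.26],velocity=.25); ctrl.move_linear([*g,.187],velocity=.12,force_limit=10)
ctrl.gripper_to(0.0,force=45)
p0=np.array(ctrl.read_tool_pos()); f0=np.array(ctrl.read_ft_force())
print(ctrl.read_width(),ctrl.read_time_s(),f0.round(1))
Cp=p0[:2]-u*.055; a0=np.arctan2(u[1],u[0])
a=0
while a<np.radians(150):
    a+=np.radians(10); th=a0+a
    hit=ctrl.move_linear([*(Cp+.055*np.array([np.cos(th),np.sin(th)])),p0[2]],velocity=.06,force_limit=18)
    p=np.array(ctrl.read_tool_pos())[:2]-Cp; f=(np.array(ctrl.read_ft_force())-f0)[:2]
    rh=p/np.linalg.norm(p); act=np.degrees(np.arctan2(rh[1],rh[0])-a0)
    print(round(np.degrees(a)),"act",round((act+180)%360-180,1),round(1e3*np.linalg.norm(p),1),"ft",round(f@[-rh[1],rh[0]],1),"fr",round(f@rh,1),hit,round(ctrl.read_width()*1e3,1))
    if hit or f@[-rh[1],rh[0]]<-10: break
print(ctrl.read_time_s())
W.update(Cp2=list(Cp),z=p0[2],a02=a0,act=act); json.dump(W,open("wheel.json","w"))
E
python3 crank.py
```

```text
[ 0.52156298 -0.3258958 ] [ 0.5293083  -0.27289517] 0.05361259173882717
turned 163.60224600477915
0.022076729685796357 23.8 [ 0.9 -2.1  0.6]
10 act 0.7 54.6 ft -5.6 fr 0.5 True 21.7
24.0083
```

```bash
python3 - <<'E'
from h import *
import json
W=json.load(open("wheel.json")); C=np.array(W["Cp2"]); a0=W["a02"]; z=W["z"]
P=lambda d:[*(C+.055*np.array([np.cos(a0+np.radians(d)),np.sin(a0+np.radians(d))])),z]
def act():
    p=np.array(ctrl.read_tool_pos())[:2]-C; return (np.degrees(np.arctan2(p[1],p[0])-a0)+180)%360-180
hit=ctrl.move_linear(P(8),velocity=.05,force_limit=25); s=act(); print("stop",hit,s,np.round(ctrl.read_ft_force(),1),ctrl.read_width())
for d in np.arange(-15,-91,-15): h=ctrl.move_linear(P(d+.5),velocity=.12,force_limit=30); print(round(act(),1),h,end=" ")
print(act(),ctrl.read_width(),ctrl.read_ft_force())
ctrl.gripper_to(.05); p=np.array(ctrl.read_tool_pos()); ctrl.move_linear([p[0],p[1],.27],velocity=.3)
ctrl.move_linear([.527,-.345,.33],velocity=.4)
c=wrist("w3"); print(ctrl.read_time_s())
cv2.imwrite("pics/w3c.png",cv2.resize(c["image"][80:260,200:440],None,fx=3,fy=3))
print(project(c,[*[[x,y,.229] for x,y,_ in [P(-90)]],[*C,.168]]))
for d in(90,-90):print(ik([.5,.324,.25],down(d)))
E
```

```text
stop True 0.6766733007024754 [ 7.  -2.4 -1.4] 0.021883083062096763
-14.6 False -29.6 False -44.7 False -59.8 False -74.9 False -89.9 False -89.89141675043027 0.02177519438771325 [-4.95041723 -2.08036564  5.65905183]
27.275
[[331.48867521 153.10773188]
 [297.82961614 189.79103739]]
[ 2.20493881e+01  4.88366236e+00  9.48841886e+01 -2.54444375e-14
  8.02321490e+01 -6.79506119e+01]
[ 2.20493881e+01  4.88366236e+00  9.48841886e+01 -2.54444375e-14
  8.02321490e+01  1.12049388e+02]
```

View pics/w3c.png

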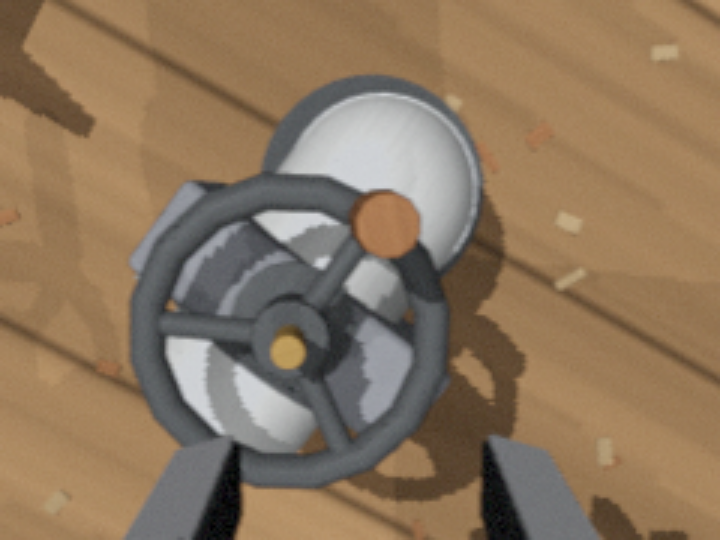

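The grip went back a clean quarter turn, to (386,222) in the crop. Now one look at the guard and one at the rod, from above each.

```bash
python3 - <<'E'
from h import *
R=down(-90)
ctrl.move_to([.53,0.0,.36],R); a=wrist("g1")
ctrl.move_to([.48,.323,.30],R); b=wrist("r1"); print(ctrl.read_time_s())
cv2.imwrite("pics/gr.png",np.hstack([cv2.resize(a["image"][0:300,120:520],None,fx=1,fy=1),cv2.resize(b["image"][0:300,120:520],None,fx=1,fy=1)]))
print(project(b,[[.3749,.3221,.13],[.6471,.3247,.13]])-[120-400,0])
E
```

```text
29.9333
[[600.26122629 267.08202551]
 [597.36178472  28.26483944]]
```

View pics/gr.png

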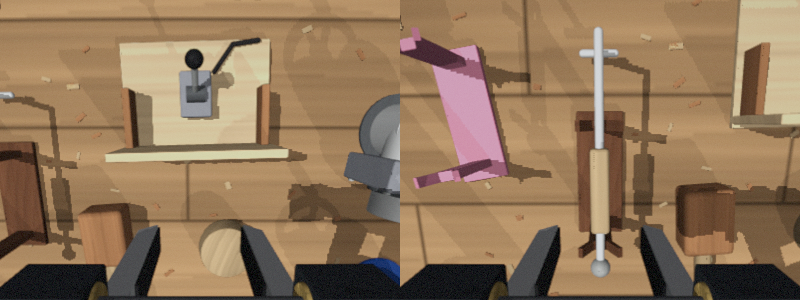

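Guard panel's top edge runs (107,155)–(288,154) in the left half with the lever ball at (194,59). The rod's bend is at (598,31), its ball at (600,268) and its handle at (598,150)–(600,234). Next I grasp the rod.

```bash
python3 - <<'E'
from h import *
import json
a,b=load("g1"),load("r1"); o=[-280,0]
be=at_z(b,(598-280,31),.13); ba=at_z(b,(600.3-280,268),.13); h1=at_z(b,(598.5-280,150),.143); h2=at_z(b,(599.7-280,234),.143)
print(be,ba,(h1+h2)/2,np.linalg.norm(be-ba),np.linalg.norm(h1-h2))
d=be-ba; yaw=np.degrees(np.arctan2(d[1],d[0]))
est=np.mean([be[:2]-.170*d[:2]/np.linalg.norm(d),ba[:2]+.098*d[:2]/np.linalg.norm(d),((h1+h2)/2)[:2]],axis=0)
L=at_z(a,(107+120,155),.14); Rr=at_z(a,(288+120,154),.14); sw=at_z(a,(194+120,59),.104)
e=L-Rr; gy=np.degrees(np.arctan2(-e[0],e[1])); m=(L+Rr)/2
print("rod",est,yaw,"guard",m,gy,np.linalg.norm(e),"ball",sw, "ball rel",sw-m)
json.dump(dict(rod=list(est),yaw=yaw,guard=list(m),gy=gy,ball=list(sw)),open("rod.json","w"))
ctrl.gripper_to(.05); R=down(-90+yaw)
ctrl.move_linear([*est,.18],R,velocity=.2)
hit=ctrl.move_linear([*est,.112],velocity=.1,force_limit=10)
ctrl.gripper_to(0,force=40)
print(hit,ctrl.read_width(),ctrl.read_tool_pos(),ctrl.read_ft_force(),ctrl.read_time_s())
E
```

```text
[0.6444922  0.32404225 0.13      ] [0.37363341 0.32205311 0.13      ] [0.47308321 0.3232616  0.143     ] 0.27086609145100854 0.09801682162941648
rod [0.47307025 0.32294274] 0.4207646002412214 guard [0.5598093  0.00306265 0.14      ] 0.2810550849609253 0.23637825987478275 ball [0.68187689 0.00761721 0.104     ] ball rel [ 0.1220676   0.00455457 -0.036     ]
False 0.021646124752557946 [0.4732349  0.32301476 0.11229277] [ 0.18831617 -0.0218462   0.727143  ] 32.2833
```

```bash
python3 - <<'E'
from h import *
ctrl.gripper_to(0,force=60)
p=np.array(ctrl.read_tool_pos()); R=down(-90+.3)
ctrl.move_linear([p[0],p[1],.30],velocity=.2)
print(ctrl.read_width(),np.round(ctrl.read_ft_force(),2),np.round(ctrl.read_moment(),2))
ctrl.move_linear([.556,.005,.30],R,velocity=.25)
h=ctrl.move_linear([.556,.005,.170],velocity=.15,force_limit=6); print("down",h,ctrl.read_tool_pos())
ctrl.move_linear([.535,.005,.170],velocity=.1,force_limit=4)
h=ctrl.move_linear([.440,.005,.170],velocity=.06,force_limit=4); q=np.array(ctrl.read_tool_pos())
print("pull",h,q,"foot rel panel",q[0]+.17-.560,np.round(ctrl.read_ft_force(),2),ctrl.read_time_s())
s=optics.capture("scene");t=optics.capture("top"); 
np.save("pics/t2.npy",t,allow_pickle=True); w=wrist("w4")
cv2.imwrite("pics/pull.png",np.hstack([cv2.resize(s["image"][190:310,250:370],None,fx=3.3,fy=3.3),cv2.resize(w["image"][0:300,170:470],None,fx=1.32,fy=1.32)]))
E
```

```text
0.02165000372118962 [-0.58  0.11 -2.35] [0.   0.16 0.01]
down False [0.55676701 0.00494699 0.17116606]
pull True [0.45299971 0.00508611 0.17000876] foot rel panel 0.06299971256348214 [ 2.31 -0.1  -0.02] 37.675
```

View pics/pull.png

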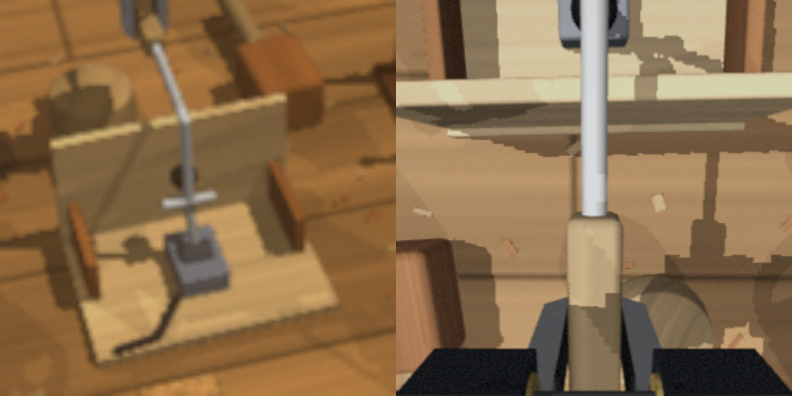

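The rod's foot is behind the lever and the ball is close to the panel, about where the stop should be. I press once more to confirm, then return the rod.

```bash
python3 - <<'E'
from h import *
h=ctrl.move_linear([.440,.005,.170],velocity=.05,force_limit=6); q=np.array(ctrl.read_tool_pos())
print("press",h,q[0]+.17-.560,np.round(ctrl.read_ft_force(),2))
ctrl.move_linear([.510,.005,.172],velocity=.15)
ctrl.move_linear([.510,.005,.305],velocity=.25)
R=down(-90+.42)
ctrl.move_linear([.4732,.3230,.25],R,velocity=.3)
print(ctrl.read_width(),ctrl.read_time_s(),np.round(ctrl.read_ft_force(),2))
s,t=optics.capture("scene"),optics.capture("top"); w=wrist()
# expected rod points if unslipped
p=np.array(ctrl.read_tool_pos()); o=p+[0,0,.0177]
y=np.radians(.42); M=np.array([[np.cos(y),-np.sin(y),0],[np.sin(y),np.cos(y),0],[0,0,1]])
P=np.array([[.17,0,0],[.17,0,-.1],[.17,.027,-.1],[.17,-.027,-.1],[-.098,0,0]])@M.T+o
im=s["image"].copy(); x=cv2.resize(im,None,fx=4,fy=4,interpolation=cv2.INTER_CUBIC)
for u in project(s,P): cv2.drawMarker(x,tuple(int(v) for v in u*4+2),(0,255,0),0,12,1)
u=project(s,P[:1])[0]*4; x0,y0=int(u[0])-260,int(u[1])-230
wi=w["image"].copy()
for v in project(w,P): cv2.drawMarker(wi,tuple(int(k) for k in v),(0,255,0),0,10,1)
g=x[4*190:4*310:2,4*250:4*370:2]
cv2.imwrite("pics/back.png",np.hstack([x[max(y0,0):y0+400,x0:x0+400],wi[0:400,120:520]]))
cv2.imwrite("pics/lever.png",g)
E
```

```text
press True 0.06095049205910208 [ 2.7  -0.57 -0.5 ]
0.021997067287275046 40.4917 [-0.87  0.08 -0.97]
```

View pics/back.png

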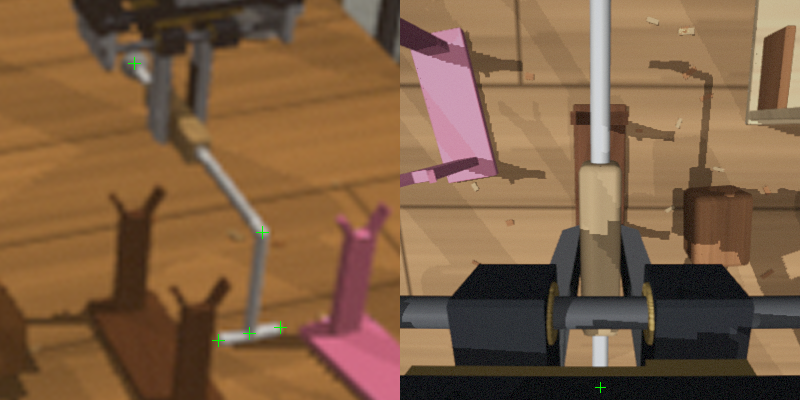

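The overlay of expected rod points on the image matches, so the rod has not slipped in the grip. I lower it, release, retreat, and check numerically against the first pictures.

```bash
python3 - <<'E'
from h import *
h=ctrl.move_linear([.4732,.3230,.16],velocity=.2,force_limit=10)
h2=ctrl.move_linear([.4732,.3230,.1125],velocity=.06,force_limit=6)
print(h,h2,ctrl.read_tool_pos(),np.round(ctrl.read_ft_force(),2))
ctrl.gripper_to(.05); p=np.array(ctrl.read_tool_pos())
ctrl.move_linear([p[0],p[1],.30],velocity=.2)
b=load("r1"); ctrl.move_linear([.48,.323,.30],down(-90),velocity=.2); w=wrist("r2")
s=optics.capture("scene");t=optics.capture("top")
def shift(a,b,x,y,W,H):
    A,B=(cv2.cvtColor(i["image"],cv2.COLOR_BGR2GRAY).astype(np.float32)[y:y+H,x:x+W] for i in(a,b))
    return cv2.phaseCorrelate(A,B,cv2.createHanningWindow((W,H),cv2.CV_32F)), np.abs(A-B).mean()
print("wrist rod foot/bend",shift(b,w,160+120-0,15,90,60),"ball",shift(b,w,290,225,60,60),"handle",shift(b,w,300,140,40,60))
s0=load("scene"); print("scene bend",shift(s0,s,385,210,36,50),"ball",shift(s0,s,360,170,30,24),"mallet",shift(s0,s,316,186,34,42),"blank",shift(s0,s,262,207,30,28))
g=np.array([.560,.004])
for nm,dx in(("off",.123),("on",.047)):
    for c,n in((s,"scene"),(t,"top")):
        u=project(c,[[g[0]+dx,g[1]+.002,.104]])[0]; x,y=u.round().astype(int); print(nm,n,u.round(1),"gray",c["image"][y-1:y+2,x-1:x+2].mean().round(0))
print(ctrl.read_time_s())
E
```

```text
False True [0.47227256 0.32257176 0.11222903] [-0.32  0.53  4.08]
wrist rod foot/bend (((0.7401148493501353, -0.5825323598386554), 0.9176463381449381), np.float32(2.2117455)) ball (((0.36699649002022383, -0.16553297478903772), 1.0493606289227804), np.float32(2.3337543)) handle (((0.4598748089909286, -0.05077418189708993), 0.9789002494017283), np.float32(2.0696485))
scene bend (((-0.04275772405059186, -0.19892367730851035), 0.9773092987802293), np.float32(0.6882556)) ball (((-0.2480506303162091, -0.018452406488201234), 0.7594041877322727), np.float32(7.9873548)) mallet (((-0.08857217478475832, 0.1957586206760169), 0.7009648823443754), np.float32(7.6036415)) blank (((0.6812171698935021, -0.24823448032864093), 0.5255982134077284), np.float32(22.62143))
off scene [311.3 259.4] gray 118.0
off top [348.1 139.2] gray 182.0
on scene [305.5 243.3] gray 40.0
on top [347.4 160.7] gray 46.0
44.1333
```

```bash
python3 - <<'E'
from rig import sign_off
print(sign_off())
E
```

```text
the job is handed in; nothing more can be done
None
```

The job is done and handed in at about 44 s of the 72 s limit: wheel cranked to its stop and backed off a quarter turn (my first, weaker grip slipped off the crank at the stop, so I regrasped), switch pulled fully on with the rod only, and rod back in its rest within about 1 mm. The mallet and blank were not touched as far as I can tell; the blank's final image check was inconclusive, probably because of the arm's shadow.

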